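# Load the weld fixtures

### The job

Load the cut steel parts into their green weld fixtures: each tube goes gently onto the roller bed whose length between the end plates suits it, lying in the valley of the rollers and no longer rolling; the necked flange goes flat into the round nest and the square post foot goes flat into the square nest, sides in line with it. Set the parts down, do not drop them, and leave the grey corner magnet where it is.

Things in the scene. Friction and masses are not known exactly. Their poses are not given: they have to be found in the camera images.
- long_tube: Bare steel tube, the long thin one: 130 mm long, 30 mm outer diameter, about 0.26 kg, lying on the bench at the start and free to roll. Origin: the middle of the tube on its axis (15 mm above the bench at the start); x along the tube; y and z turn with it as it rolls. Belongs on long_bed.
- short_tube: Bare steel tube, the short fat one: 90 mm long, 50 mm outer diameter, about 0.34 kg, lying on the bench at the start and free to roll. Origin: the middle of the tube on its axis (25 mm above the bench at the start); x along the tube; y and z turn with it as it rolls. Belongs on short_bed.
- flange: Bare steel weld-neck flange standing neck up: round disc 72 mm in diameter and 12 mm thick with a round neck 40 mm in diameter above it, 45 mm high in all, about 0.5 kg. Grip it by the neck. Origin: centre of the underside; z up along the neck. Belongs in round_nest.
- post_foot: Bare steel post foot standing post up: square plate 64 x 64 x 10 mm with a square post 30 x 30 mm on its middle, 45 mm high in all, about 0.45 kg. Grip it by the post. Origin: centre of the underside; x and y square to its sides, z up. Belongs in square_nest.
- long_bed: Green fixed roller bed, 166 x 74 mm, base 6 thick (all in mm). Origin: centre of underside on the bench; x along the rollers. Two free-turning shafts along x at y +-15, z 22; each has two dark rollers, 20 diameter, 18 long, at x +-48 (open between for fingers). End plates: top at z 42, 154 clear between. Its tube rests in the valley, axis at z 42; self-centres across if laid within 10 mm.
- short_bed: Green fixed roller bed, 126 x 86 mm, base 6 thick (all in mm). Origin: centre of underside on the bench; x along the rollers. Two free-turning shafts along x at y +-20, z 22; each has two dark rollers, 20 diameter, 18 long, at x +-34 (open between for fingers). End plates: top at z 42, 114 clear between. Its tube rests in the valley, axis at z 50.7; self-centres across if laid within 10 mm.
- round_nest: Green round nest, fixed: disc of 100 mm diameter with a floor 6 mm above the bench and a raised rim, 88 mm clear inside, rim top 16 mm above the bench. Origin: centre of its underside, on the bench; z up.
- square_nest: Green square nest, fixed: 94 x 94 mm with a floor 6 mm above the bench and a raised rim, 82 x 82 mm clear inside, rim top 16 mm above the bench. Origin: centre of its underside, on the bench; x and y square to its sides, z up.
- corner_magnet: Bystander, to be left alone: grey triangular welding magnet lying flat, about 75 x 75 mm and 18 mm high. Origin: on the bench within the triangle; z up.
Things that resemble listed ones, but are neither listed nor needed, are in the scene too. What is shaped like the short_tube but orange is not meant.

How it is judged:
By the outcome, as a careful person would: the job done as asked, in the order asked, and still so for the second after the job is handed in, with the robot touching nothing.
It also fails if it takes over 118 s, if anything falls off the work surface, if the arm or the gripper's body presses on something with over 40 N, if the wrist force passes 120 N, or if a joint passes its speed limit or range.

### The arm

A 7-joint arm with a two-finger parallel gripper is mounted at the origin on the work surface. World frame = base frame: x ahead of the robot, y to its left, z up, the work surface at z = 0. Lengths are in m, angles in rad, forces in N, time in s.
With the tool pointing down it reaches from about 0.4 to 0.85 m from the base axis. Payload 10.4 kg.
Tool frame: the origin (TCP) lies on the centre line of the jaws, within the pads' length; the fingertips stand r.tip_extent ahead of it and the grasp point (between the pads) lies 3 mm ahead of it (r.tip_extent is the distance from the TCP to the fingertips, in m); z points along the fingers, y is the direction in which the jaws open and shut (so a half turn about z gives the same grasp; the last joint's range is limited). The gripper opens to 87 mm and grips with 3 to 60 N. Pads are 19 mm wide; open, the fingers measure 117 mm over their backs; the gripper's body (75 mm by 190 mm) begins 51 mm behind the grasp point.
Start: joints at [-1.255, 0.332, -0.065, 1.46, 0.022, 1.35, -0.088], TCP at [0.208, 0.589, 0.245] pointing down, gripper open.
Joint ranges: [-2.6, 2.6], [-0.5, 2.12], [-1.47, 1.34], [0.16, 2.42], [-1.27, 4.41], [0.06, 2.06], [-2.6, 2.6]. Speed limits (rad/s): [2.22, 2.22, 2.79, 2.79, 3.14, 3.14, 3.14].

### API

Orientations are given as a unit quaternion [x, y, z, w].
In Python, from bench import r gives the robot as it stands. The module is installed in compiled form; this text tells all that it offers.
- The arm moves only by the shell command python3 -m jog 'ROWS' [FORCE]. ROWS is JSON, a list of rows, each a list of 5 numbers: the shift along the tool's x, y, z in cm, then the turn about the tool's z in rad, then the closure, from 0 (fully open) to 1 (shut). A call has exactly 10 rows; each row shifts and turns the pose as measured when the row begins, along the tool's axes as they then stand; what a row does not reach is not made up. A row lasts 1/10 s, in which the tool goes at most 50 mm and 8.59 degrees, less where a joint would pass 70% of its speed; a pose out of reach is approached as far as the arm can. A call with a gripper value outside its range is refused whole. The fingers move at their own pace and stop on an object; FORCE is the grip in N (left out, the last holds). Time passes only in rows, so rows that do not move let the fingers close, or fill a call up. It gives the time, the measured TCP pose, the force and the opening at its end, in the units of the state.
- r.read_state(): the state, without advancing time (a new reading comes with each control period).
- r.camera(name): name is "side" or "top"; returns a dict with "pixels" (384x512x3 uint8, red, green, blue), "fx", "fy", "cx", "cy" (pixels), "camera_from_world" (4x4, takes a point from world to camera coordinates). Camera axes: x right, y up, looking along -z (the intrinsics and any distortion apply to the point x, -y, -z); pixel columns grow to the right and rows downward; lengths in m; the calibration is good to about 2 mm. A picture is of the moment at which its call begins. There is no depth.
- r.close_job(): hands the job in, once; it reports no verdict.
The state is a dict: "time": time; "joint_positions": joint angles; "joint_vel": joint speeds; "joint_torque": joint torques, N m; "ee_pos": TCP position; "eef_rot": TCP orientation; "ft_force": force on the tool from outside, world axes, zero at the start; "torque": the same for the moment, N m; "width": finger opening in m.
Only numpy, scipy, OpenCV 4.12 (cv2) and the standard library are available. Lean on these libraries where they do the work, as an engineer would, in place of code of your own. Each camera call takes 0.05 s, during which the arm holds its last target. There are 200 camera calls.

## Working session

There is one attempt and no reset: what is moved stays moved. The work goes in short steps, Python scripts to look and compute and a shell command to move; the robot and the scene stay as the last step left them, time stands still between calls to the robot, and variables do not carry over. Pictures are saved under pics/ and viewed, about 12 in all and at most 16, crops included, and the job is handed in when it is done.

```bash
mkdir -p pics; python3 - <<'E'
from bench import r
import cv2,pickle
s=r.read_state();print(s['time'],s['ee_pos'],s['eef_rot'],s['width'],r.tip_extent)
for n in('top','side'):
    c=r.camera(n);pickle.dump(c,open(n+'.pkl','wb'))
    print({k:v for k,v in c.items() if k!='pixels'})
    cv2.imwrite(f'pics/{n}0.png',cv2.resize(c['pixels'][:,:,::-1],(800,600)))
E
```

```text
0.0 [0.20761974 0.589133   0.24373353] [ 1.68607131e-01  9.85683077e-01 -7.04334043e-04 -1.01792651e-04] 0.08715411769201992 0.022
{'fx': 364.472302280828, 'fy': 364.472302280828, 'cx': 260.67026599043675, 'cy': 186.29245833967647, 'camera_from_world': array([[ 0.0176527 , -0.99949645, -0.02636722,  0.00256766],
       [ 0.99392888,  0.01467781,  0.10904099, -0.45307928],
       [-0.10859907, -0.02813201,  0.99368749, -1.08491032],
       [ 0.        ,  0.        ,  0.        ,  1.        ]])}
{'fx': 446.839601276451, 'fy': 446.839601276451, 'cx': 246.8616909247408, 'cy': 193.3204493067263, 'camera_from_world': array([[ 0.98953849, -0.14392638, -0.00993841, -0.45441098],
       [ 0.11031673,  0.7104686 ,  0.69502848, -0.07277607],
       [-0.09297201, -0.6888538 ,  0.71891351, -1.19810055],
       [ 0.        ,  0.        ,  0.        ,  1.        ]])}
```

View pics/top0.png

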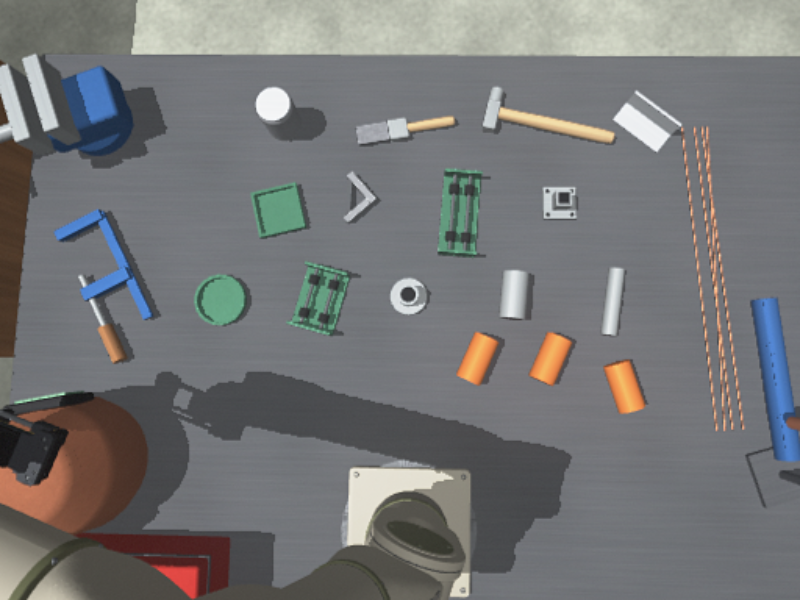

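View pics/side0.png

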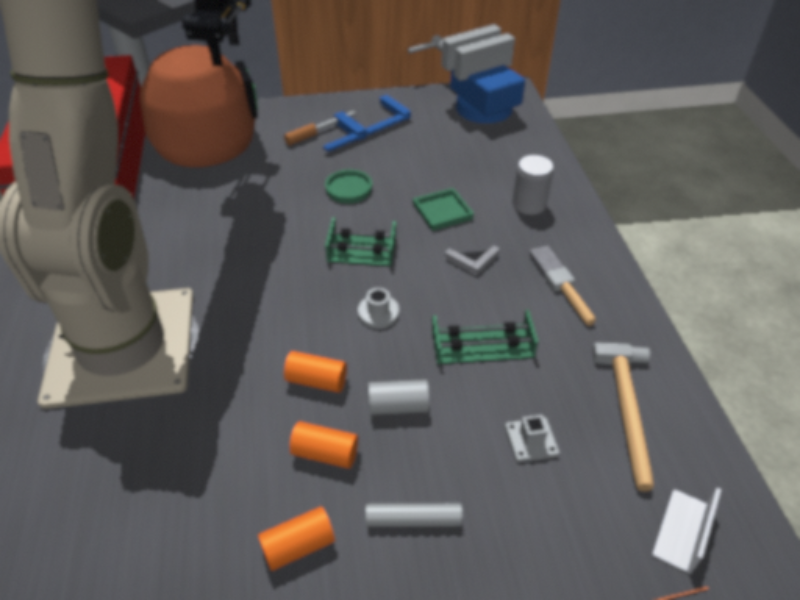

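The top view (800x600 scale) shows the round nest at (220,300), square nest (279,210), short bed (320,299), long bed (460,212), flange (408,296), post foot (560,203), short tube (515,294), long tube (613,301) and magnet (357,198). The side view agrees. Three orange tubes are decoys.

```bash
cat > lib.py <<'E'
import numpy as np,cv2
def ray(c,uv,z):
    M=c['camera_from_world'];R=M[:3,:3];o=-R.T@M[:3,3]
    d=R.T@np.array([(uv[0]-c['cx'])/c['fx'],-(uv[1]-c['cy'])/c['fy'],-1])
    return (o+d*(z-o[2])/d[2])[:2]
def proj(c,p):
    q=c['camera_from_world']@np.r_[p,1];return np.array([c['cx']+c['fx']*q[0]/-q[2],c['cy']-c['fy']*q[1]/-q[2]])
def blobs(c,box,kind,amin=30):
    x0,y0,x1,y1=[int(v/1.5625) for v in box]
    im=c['pixels'][y0:y1,x0:x1];h=cv2.cvtColor(im,cv2.COLOR_RGB2HSV)
    H,S,V=[h[...,i].astype(int) for i in range(3)]
    m={'green':(S>80)&(H>50)&(H<95)&(V>40),'bright':(S<50)&(V>135),'dark':(V<50)}[kind].astype(np.uint8)
    cs,_=cv2.findContours(m,cv2.RETR_EXTERNAL,cv2.CHAIN_APPROX_NONE)
    return [k+np.array([x0,y0]) for k in sorted(cs,key=cv2.contourArea,reverse=True) if cv2.contourArea(k)>=amin]
def rect(c,k,z):
    w=np.array([ray(c,p[0],z) for p in k],np.float32)*1000
    (x,y),_,_=b=cv2.minAreaRect(w);e=cv2.boxPoints(b);l=[e[1]-e[0],e[2]-e[1]];l.sort(key=lambda v:-np.hypot(*v))
    a=np.degrees(np.arctan2(l[0][1],l[0][0]))%180
    return f'c=({x:.1f},{y:.1f}) long={np.hypot(*l[0]):.1f} short={np.hypot(*l[1]):.1f} ang={a:.1f}'
E
python3 - <<'E'
from lib import *;import pickle
c=pickle.load(open('top.pkl','rb'))
for n,b,k,z in [('round',(180,260,255,340),'green',.016),('square',(235,170,315,250),'green',.016),('sbed',(280,255,360,345),'green',.03),('lbed',(425,160,495,265),'green',.03),
 ('flange disc',(380,270,435,325),'bright',.012),('post',(535,175,590,228),'bright',.010),('stube',(490,255,540,330),'bright',.025),('ltube',(595,255,635,345),'bright',.015),('magnet',(335,165,385,230),'bright',.018)]:
    for q in blobs(c,b,k)[:2]: print(n,rect(c,q,z))
for n,b in [('sbed',(295,260,350,335)),('lbed',(440,165,482,255))]:
    for q in blobs(c,b,'dark',6)[:7]:
        m=q[:,0].mean(0);print(n,'roller',cv2.contourArea(q),(ray(c,m,.028)*1000).round(1))
for n,b in [('flange hole',(395,280,422,310)),('post hole',(552,190,576,212))]:
    for q in blobs(c,b,'dark',6)[:2]:
        print(n,rect(c,q,.045))
big=[cv2.resize(c['pixels'][y:y+100,x:x+130,::-1],None,fx=3,fy=3,interpolation=2) for x,y in [(170,155),(260,100),(320,100),(120,110)]]
cv2.imwrite('pics/z.png',np.vstack([np.hstack(big[:2]),np.hstack(big[2:])]))
E
```

```text
round c=(432.5,382.7) long=100.1 short=96.3 ang=90.9
square c=(615.4,274.2) long=93.9 short=93.9 ang=14.3
sbed c=(437.0,183.0) long=125.6 short=89.8 ang=165.7
lbed c=(605.3,-88.4) long=151.2 short=72.2 ang=177.2
lbed c=(620.6,-92.8) long=123.8 short=17.0 ang=174.7
flange disc c=(445.7,10.9) long=72.1 short=70.9 ang=15.0
post c=(638.8,-288.6) long=65.9 short=63.9 ang=90.6
stube c=(453.2,-194.5) long=94.4 short=45.6 ang=175.2
ltube c=(442.4,-388.4) long=133.1 short=28.3 ang=171.9
magnet c=(644.1,130.5) long=76.1 short=75.7 ang=41.3
```

View pics/z.png

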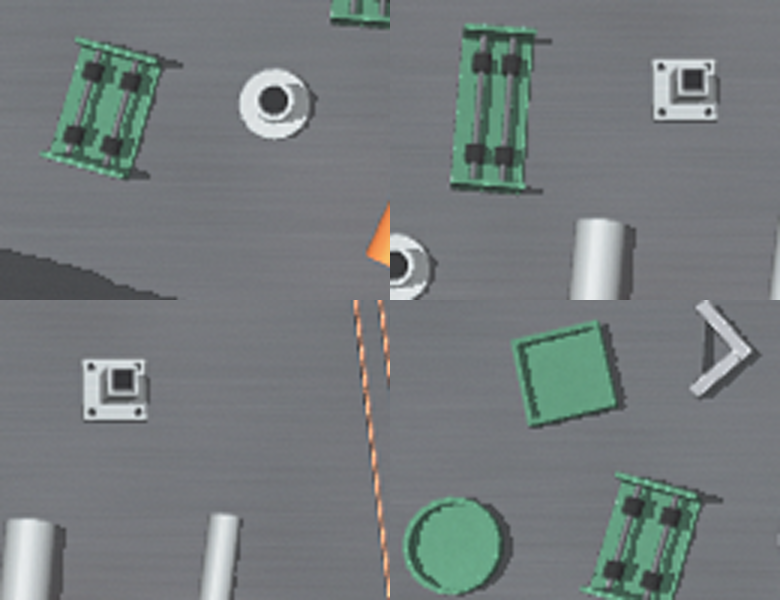

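The crops resolve the rollers, in the short bed at panel (94,71), (131,82), (75,134), (113,146) and in the long bed at (93,62), (122,64), (85,153), (115,155). I'll turn those into bed poses.

```bash
cat >> lib.py <<'E'
def go(x,y,jaw=None):
    """print turn (rad) to jaw angle deg (mod 180), and shift in tool cm after that turn; x,y mm"""
    from bench import r
    from scipy.spatial.transform import Rotation as Ro
    s=r.read_state();R=Ro.from_quat(s['eef_rot']).as_matrix();p=np.array(s['ee_pos'])*1000
    a=np.degrees(np.arctan2(R[1,1],R[0,1]))
    t=0 if jaw is None else (jaw-a+90)%180-90
    R2=Ro.from_euler('z',t,degrees=True).as_matrix()@R
    d=R2.T@np.array([x-p[0],y-p[1],0])/10
    print('t',round(s['time'],2),'p',p.round(1),'jaw',a.round(1),'tilt',np.degrees(np.arccos(-R[2,2])).round(2),'w',round(s['width']*1000,1),'q',np.round(s['joint_positions'],2),'F',np.round(s['ft_force'],1))
    print('turn rad',round(-np.radians(t),3),'then cm x,y',d.round(2)[:2])
E
python3 - <<'E'
from lib import *;import pickle
c=pickle.load(open('top.pkl','rb'));s=pickle.load(open('side.pkl','rb'))
for n,o,P in [('s',(170,155),[(94,71),(131,82),(75,134),(113,146)]),('l',(260,100),[(93,62),(122,64),(85,153),(115,155)])]:
    w=np.array([ray(c,(o[0]+(x-1)/3,o[1]+(y-1)/3),.029)*1000 for x,y in P]);d=w[:2].mean(0)-w[2:].mean(0)
    print(n,w.mean(0),np.linalg.norm(d),np.degrees(np.arctan2(d[1],d[0])),np.linalg.norm(w[::2].mean(0)-w[1::2].mean(0)))
for n,cc in(('top',c),('side',s)): print(n,proj(cc,[.2076,.5891,.2217])*1.5625)
for n,b,z in [('stube',(360,370,440,425),.025),('ltube',(355,490,475,540),.015)]:
    for k in blobs(s,b,'bright')[:1]: print(n,rect(s,k,z))
go(450,100,81.9);go(442,-388,81.9)
E
```

```text
s [436.44299962 181.70920673] 67.02605539990773 -14.337621791353499 40.16469944566524
l [610.19526757 -90.65228356] 95.5346787688242 -4.1647680809780905 30.211549243772417
top [ 36.50391839 425.88370936]
side [225.47511653  52.73129806]
stube c=(452.6,-187.2) long=94.0 short=40.2 ang=174.8
ltube c=(441.7,-386.0) long=132.1 short=23.3 ang=171.4
t 0.1 p [207.6 589.1 243.8] jaw 70.6 tilt 0.08 w 86.8 q [-1.25  0.33 -0.06  1.46  0.02  1.35 -0.09] F [ 0.1 -0.2  0.8]
turn rad -0.197 then cm x,y [-30.89 -45.01]
t 0.1 p [207.6 589.1 243.8] jaw 70.6 tilt 0.08 w 86.8 q [-1.25  0.33 -0.06  1.46  0.02  1.35 -0.09] F [ 0.1 -0.2  0.8]
turn rad -0.197 then cm x,y [-36.97 -93.44]
```

```bash
python3 -m jog '[[0,0,-3,-0.1,0],[0,0,-1,-0.1,0],[-2.6,-3.8,0,0,0],[-2.6,-3.8,0,0,0],[-2.6,-3.8,0,0,0],[-2.6,-3.8,0,0,0],[-2.6,-3.8,0,0,0],[-2.6,-3.8,0,0,0],[-2.6,-3.8,0,0,0],[-2.6,-3.8,0,0,0]]' 20; python3 -c "
from lib import *
go(442,-388,81.7)"
```

```text
time: 1.1
ee_pos: [0.375, 0.2523, 0.2806]
eef_rot: [0.059, 0.998, -0.004, -0.003]
ft_force: [1.2, -0.1, 0.0]
width: 0.0872
t 1.1 p [375.  252.3 280.6] jaw 83.2 tilt 0.55 w 87.2 q [-0.86 -0.07  0.16  1.84  0.01  1.39  0.75] F [ 1.2 -0.1  0. ]
turn rad 0.026 then cm x,y [-15.88 -62.39]
```

```bash
python3 -m jog '[[-3,-3.5,0,0.026,0],[-3,-3.5,0,0,0],[-3,-3.5,0,0,0],[-3,-3.5,0,0,0],[-1,-4.7,0,0,0],[-0.5,-4.8,0,0,0],[-0.3,-4.8,0,0,0],[0,-4.8,0,0,0],[0,-4.8,0,0,0],[0,-4.8,1,0,0]]'; python3 -c "
from lib import *
go(442,-388,81.7)"
```

```text
time: 2.1
ee_pos: [0.4519, -0.2076, 0.2727]
eef_rot: [0.072, 0.997, -0.004, -0.002]
ft_force: [1.6, -0.1, -0.4]
width: 0.087
t 2.1 p [ 451.9 -207.6  272.7] jaw 81.7 tilt 0.54 w 87.0 q [-0.37  0.01  0.72  1.78  0.    1.36  1.77] F [ 1.6 -0.1 -0.4]
turn rad 0.0 then cm x,y [ -1.62 -17.99]
```

```bash
python3 -m jog '[[-0.4,-4.5,1,0,0],[-0.4,-4.5,1,0,0],[-0.4,-4,2,0,0],[-0.4,-3,3,0,0],[0,-1.5,3,0,0],[0,-0.5,3,0,0],[0,0,1,0,0],[0,0,0,0,0],[0,0,0,0,0],[0,0,0,0,0]]'; python3 -c "
from lib import *
go(442,-388,81.7)"
```

```text
time: 3.1
ee_pos: [0.4361, -0.4027, 0.1301]
eef_rot: [0.076, 0.997, -0.005, -0.002]
ft_force: [0.4, 0.8, 1.1]
width: 0.0869
t 3.1 p [ 436.1 -402.7  130.1] jaw 81.3 tilt 0.66 w 86.9 q [ 0.02  0.44  0.81  1.72 -0.34  1.12  2.35] F [0.4 0.8 1.1]
turn rad -0.007 then cm x,y [-0.38  1.54]
```

```bash
python3 -m jog '[[-0.2,0.8,0,0,0],[-0.2,0.7,1.5,0,0],[0,0,2.5,0,0],[0,0,2.5,0,0],[0,0,1.5,0,0],[0,0,0,0,0],[0,0,0,0,0],[0,0,0,0,0],[0,0,0,0,0],[0,0,0,0,0]]'; python3 - <<'E'
from lib import *
from bench import r
go(442,-388,81.7)
c=r.camera('side')['pixels'][200:384,160:400,::-1];cv2.imwrite('pics/g1.png',cv2.resize(c,None,fx=2.5,fy=2.5))
E
```

```text
time: 4.1
ee_pos: [0.4494, -0.3851, 0.0521]
eef_rot: [0.072, 0.997, -0.006, 0.004]
ft_force: [0.3, -0.5, -0.9]
width: 0.0869
t 4.1 p [ 449.4 -385.1   52.1] jaw 81.7 tilt 0.82 w 86.9 q [ 0.04  0.53  0.74  1.79 -0.42  0.97  2.38] F [ 0.3 -0.5 -0.9]
turn rad -0.0 then cm x,y [ 0.69 -0.39]
```

View pics/g1.png

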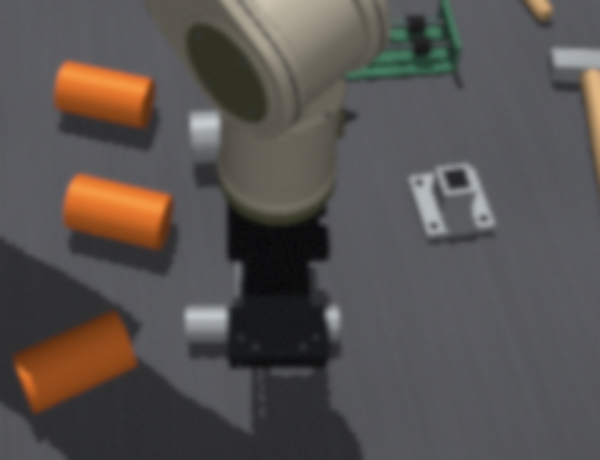

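The picture shows the jaws straddling the long tube near its middle, at about (265,325) in the crop, 7 mm off along the tube. I'll correct that, descend and grip.

```bash
python3 -m jog '[[0.4,-0.2,1.2,0,0],[0.2,-0.1,0.7,0,0],[0,0,0.4,0,0],[0,0,0.2,0,0],[0,0,0.1,0,0],[0,0,0,0,0.3],[0,0,0,0,0.5],[0,0,0,0,0.8],[0,0,0,0,0.8],[0,0,0,0,0.8]]' 20; python3 -c "
from lib import *
go(442,-388,81.7)"
```

```text
time: 5.15
ee_pos: [0.4428, -0.3882, 0.0242]
eef_rot: [0.073, 0.997, -0.006, 0.004]
ft_force: [-0.2, -0.8, -0.5]
width: 0.0548
t 5.15 p [ 442.8 -388.2   24.2] jaw 81.7 tilt 0.86 w 54.8 q [ 0.07  0.56  0.72  1.81 -0.45  0.92  2.41] F [-0.2 -0.8 -0.5]
turn rad -0.001 then cm x,y [0.08 0.  ]
```

Spot on. Finish closing, then lift.

```bash
python3 -m jog '[[0,0,0,0,0.8],[0,0,0,0,0.8],[0,0,0,0,0.8],[0,0,0,0,0.8],[0,0,0,0,0.8],[0,0,-0.5,0,0.8],[0,0,-1.5,0,0.8],[0,0,-3,0,0.8],[0,0,-3,0,0.8],[0,0,-3,0,0.8]]' 20; python3 -c "
from lib import *
go(610,-90.7,86.2)"
```

```text
time: 6.15
ee_pos: [0.4392, -0.3849, 0.1364]
eef_rot: [0.073, 0.997, -0.005, -0.0]
ft_force: [1.0, 1.2, -1.4]
width: 0.0298
t 6.15 p [ 439.2 -384.9  136.4] jaw 81.6 tilt 0.53 w 29.8 q [-0.02  0.41  0.82  1.74 -0.32  1.12  2.32] F [ 1.   1.2 -1.4]
turn rad -0.08 then cm x,y [-15.1   30.49]
```

```bash
python3 -m jog '[[-1,2,-0.5,-0.04,0.8],[-2,4,0,-0.04,0.8],[-2,4,0,0,0.8],[-2,4,0,0,0.8],[-2,4,0,0,0.8],[-2,4,0,0,0.8],[-1.5,3,0,0,0.8],[-0.8,1.5,0,0,0.8],[0,0,0,0,0.8],[0,0,0,0,0.8]]'; python3 -c "
from lib import *
go(610,-90.7,86.2)"
```

```text
time: 7.15
ee_pos: [0.5979, -0.1275, 0.1551]
eef_rot: [0.036, 0.999, -0.007, 0.007]
ft_force: [-0.4, -1.3, -2.4]
width: 0.0295
t 7.15 p [ 597.9 -127.5  155.1] jaw 85.9 tilt 1.13 w 29.5 q [-0.44  0.42  0.72  1.66 -0.29  1.16  1.85] F [-0.4 -1.3 -2.4]
turn rad -0.006 then cm x,y [-0.97  3.75]
```

```bash
python3 -m jog '[[-0.5,1.8,0,-0.006,0.8],[-0.4,1.2,1,0,0.8],[0,0.7,2,0,0.8],[0,0,2,0,0.8],[0,0,1.5,0,0.8],[0,0,0,0,0.8],[0,0,0,0,0.8],[0,0,0,0,0.8],[0,0,0,0,0.8],[0,0,0,0,0.8]]'; python3 - <<'E'
from lib import *
from bench import r
go(610,-90.7,86.2)
for n,(x,y,w,h) in (('side',(230,170,200,110)),('top',(250,90,120,100))):
    c=r.camera(n)['pixels'][y:y+h,x:x+w,::-1];cv2.imwrite(f'pics/b1{n}.png',cv2.resize(c,None,fx=3,fy=3))
a,b=[cv2.imread(f'pics/b1{n}.png') for n in('side','top')]
b=cv2.resize(b,(330*b.shape[1]//b.shape[0],330));b=b[:,:200] if 0 else b
cv2.imwrite('pics/b1.png',cv2.resize(np.hstack([a,b]),(800,800*330//(a.shape[1]+b.shape[1]))))
E
```

```text
time: 8.15
ee_pos: [0.6102, -0.0954, 0.0883]
eef_rot: [0.038, 0.999, -0.008, 0.008]
ft_force: [0.0, -0.4, -2.2]
width: 0.0296
t 8.15 p [610.2 -95.4  88.3] jaw 85.7 tilt 1.26 w 29.6 q [-0.45  0.51  0.68  1.7  -0.34  1.04  1.83] F [ 0.  -0.4 -2.2]
turn rad -0.009 then cm x,y [0.05 0.47]
```

View pics/b1.png

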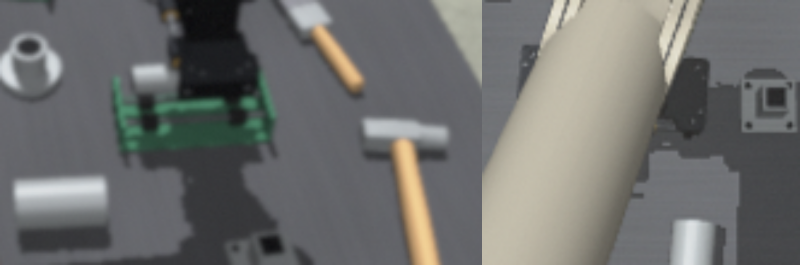

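The side crop shows the tube above the long bed between its end plates (118 to 268 px). The arm blocks the top view. I'll lower it gently.

```bash
python3 -m jog '[[0,0.3,1,-0.009,0.8],[0,0.1,1,0,0.8],[0,0,0.6,0,0.8],[0,0,0.3,0,0.8],[0,0,0.2,0,0.8],[0,0,0.1,0,0.8],[0,0,0,0,0.8],[0,0,0,0,0.8],[0,0,0,0,0.8],[0,0,0,0,0.8]]'; python3 -c "
from lib import *
go(610,-90.7,86.2)"
```

```text
time: 9.25
ee_pos: [0.611, -0.0915, 0.0534]
eef_rot: [0.033, 0.999, -0.008, 0.007]
ft_force: [-0.0, 0.1, -2.9]
width: 0.0293
t 9.25 p [611.  -91.5  53.4] jaw 86.2 tilt 1.26 w 29.3 q [-0.43  0.55  0.65  1.72 -0.37  0.98  1.85] F [-0.   0.1 -2.9]
turn rad 0.001 then cm x,y [0.11 0.07]
```

```bash
python3 -m jog '[[0,0,0.05,0,0.8],[0,0,0.05,0,0.8],[0,0,0.05,0,0.8],[0,0,0.05,0,0.8],[0,0,0,0,0.8],[0,0,0,0,0.8],[0,0,0,0,0.8],[0,0,0,0,0.8],[0,0,0,0,0.8],[0,0,0,0,0.8]]'; python3 -c "
from lib import *
go(610,-90.7,86.2)"
```

```text
time: 10.25
ee_pos: [0.6114, -0.091, 0.0517]
eef_rot: [0.033, 0.999, -0.008, 0.008]
ft_force: [-0.9, 1.0, -1.1]
width: 0.0293
t 10.25 p [611.4 -91.   51.7] jaw 86.3 tilt 1.25 w 29.3 q [-0.43  0.55  0.65  1.72 -0.38  0.98  1.85] F [-0.9  1.  -1.1]
turn rad 0.001 then cm x,y [0.15 0.02]
```

```bash
python3 -m jog '[[0,0,0.05,0,0.8],[0,0,0,0,0.62],[0,0,0,0,0.58],[0,0,0,0,0.52],[0,0,0,0,0.45],[0,0,0,0,0.4],[0,0,0,0,0.4],[0,0,-0.5,0,0.3],[0,0,-1.5,0,0.2],[0,0,-2.5,0,0]]'; python3 -c "
from lib import *
go(453,-193.5,85)"
```

```text
time: 11.25
ee_pos: [0.6095, -0.0909, 0.0965]
eef_rot: [0.033, 0.999, -0.008, 0.006]
ft_force: [0.3, -1.0, -0.3]
width: 0.0685
t 11.25 p [609.5 -90.9  96.5] jaw 86.2 tilt 1.18 w 68.5 q [-0.46  0.5   0.68  1.69 -0.33  1.06  1.83] F [ 0.3 -1.  -0.3]
turn rad 0.022 then cm x,y [ 14.7  -11.59]
```

```bash
python3 -m jog '[[0,0,-3,0.02,0],[0.5,-0.5,-1.5,0,0],[2,-1.6,0,0,0],[3,-2.4,0,0,0],[3,-2.4,0,0,0],[3,-2.4,0,0,0],[2,-1.3,0,0,0],[0,0,0,0,0],[0,0,0,0,0],[0,0,0,0,0]]'; python3 - <<'E'
from lib import *
from bench import r
import pickle
go(453,-193.5,85)
for n in('top','side'): pickle.dump(r.camera(n),open(n+'.pkl','wb'))
c=pickle.load(open('side.pkl','rb'))
for k in blobs(c,(330,370,445,425),'bright')[:2]: print('stube',rect(c,k,.025))
a=c['pixels'][150:310,190:400,::-1];b=pickle.load(open('top.pkl','rb'))['pixels'][90:250,230:410,::-1]
cv2.imwrite('pics/b2.png',cv2.resize(np.hstack([a,b]),None,fx=2.05,fy=2.05,interpolation=2))
E
```

```text
time: 12.25
ee_pos: [0.4606, -0.1894, 0.1506]
eef_rot: [0.041, 0.999, -0.006, 0.012]
ft_force: [-0.2, 0.4, 1.5]
width: 0.0871
t 12.25 p [ 460.6 -189.4  150.6] jaw 85.2 tilt 1.56 w 87.1 q [-0.47  0.13  0.83  1.97 -0.1   1.07  1.88] F [-0.2  0.4  1.5]
turn rad 0.004 then cm x,y [ 0.73 -0.47]
stube c=(421.7,-184.0) long=39.4 short=32.1 ang=81.5
```

View pics/b2.png

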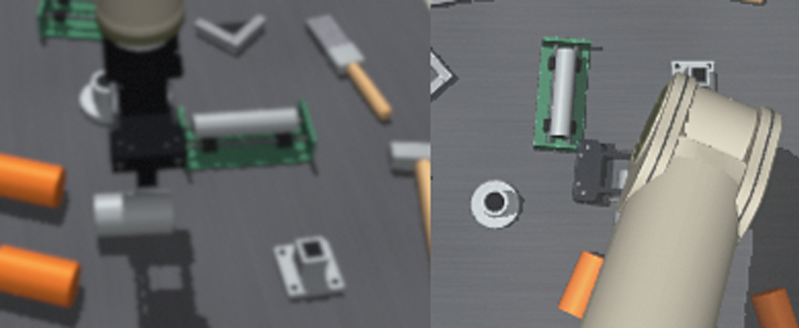

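The long tube lies in the valley of its bed in both views, at side (245,122) and top (563,92). Next is the short tube.

```bash
python3 -m jog '[[0.4,-0.3,1.5,0,0],[0.2,-0.2,2,0,0],[0.1,-0.1,2.5,0,0],[0,0,2,0,0],[0,0,1,0,0],[0,0,0.5,0,0],[0,0,0,0,0],[0,0,0,0,0],[0,0,0,0,0],[0,0,0,0,0]]'; python3 -c "
from lib import *
go(453,-195,85)"
```

```text
time: 13.35
ee_pos: [0.462, -0.1938, 0.0541]
eef_rot: [0.036, 0.999, -0.008, 0.014]
ft_force: [0.7, 0.9, 0.9]
width: 0.0868
t 13.35 p [ 462.  -193.8   54.1] jaw 85.8 tilt 1.82 w 86.8 q [-0.38  0.31  0.77  2.04 -0.27  0.86  2.04] F [0.7 0.9 0.9]
turn rad 0.014 then cm x,y [ 0.89 -0.2 ]
```

```bash
python3 -m jog '[[0.6,-0.15,1.1,0.014,0],[0.3,0,0.6,0,0],[0.1,0,0.2,0,0],[0,0,0.1,0,0.1],[0,0,0,0,0.3],[0,0,0,0,0.6],[0,0,0,0,0.6],[0,0,0,0,0.6],[0,0,0,0,0.6],[0,0,0,0,0.6]]'; python3 -c "
from lib import *
go(453,-195,85)"
```

```text
time: 14.35
ee_pos: [0.4521, -0.1951, 0.0329]
eef_rot: [0.044, 0.999, -0.008, 0.015]
ft_force: [-0.3, -0.2, -2.0]
width: 0.049
t 14.35 p [ 452.1 -195.1   32.9] jaw 84.9 tilt 1.9 w 49.0 q [-0.36  0.33  0.76  2.08 -0.31  0.81  2.06] F [-0.3 -0.2 -2. ]
turn rad -0.001 then cm x,y [-0.09  0.02]
```

```bash
python3 -m jog '[[0,0,-0.5,0,0.6],[0,0,-1.5,0,0.6],[0,0,-3,0,0.6],[0,0,-3,0,0.6],[0,1,-2,0.08,0.6],[0,3,-1,0.08,0.6],[0,4,0,0,0.6],[0,4,0,0,0.6],[0,4,0,0,0.6],[0,4,0,0,0.6]]' 25; python3 -c "
from lib import *
go(436.4,181.7,75.7)"
```

```text
time: 15.35
ee_pos: [0.4932, 0.0015, 0.1464]
eef_rot: [0.134, 0.991, -0.006, 0.013]
ft_force: [1.0, 0.2, -2.6]
width: 0.0496
t 15.35 p [493.2   1.5 146.4] jaw 74.5 tilt 1.68 w 49.6 q [-0.77  0.11  0.7   1.98 -0.06  1.06  1.27] F [ 1.   0.2 -2.6]
turn rad -0.02 then cm x,y [ 9.95 16.05]
```

```bash
python3 -m jog '[[2,3,0,-0.02,0.6],[2,3,0,0,0.6],[2,3,0,0,0.6],[1.6,2.5,0,0,0.6],[0.8,1.2,0.5,0,0.6],[0,0,1.5,0,0.6],[0,0,1.5,0,0.6],[0,0,0.5,0,0.6],[0,0,0,0,0.6],[0,0,0,0,0.6]]'; python3 -c "
from lib import *
go(436.4,181.7,75.7)"
```

```text
time: 16.35
ee_pos: [0.4406, 0.1564, 0.1033]
eef_rot: [0.12, 0.993, -0.007, 0.013]
ft_force: [1.0, 0.3, -2.8]
width: 0.0496
t 16.35 p [440.6 156.4 103.3] jaw 76.2 tilt 1.7 w 49.6 q [-0.97  0.11  0.55  2.07 -0.04  0.96  0.92] F [ 1.   0.3 -2.8]
turn rad 0.009 then cm x,y [1.03 2.35]
```

```bash
python3 -m jog '[[0.5,1.2,0,0.009,0.6],[0.4,0.8,0.5,0,0.6],[0.1,0.3,1,0,0.6],[0,0,1,0,0.6],[0,0,0.4,0,0.6],[0,0,0.2,0,0.6],[0,0,0,0,0.6],[0,0,0,0,0.6],[0,0,0,0,0.6],[0,0,0,0,0.6]]'; python3 - <<'E'
from lib import *
from bench import r
go(436.4,181.7,75.7)
a=r.camera('side')['pixels'][120:200,180:290,::-1];b=r.camera('top')['pixels'][150:230,170:280,::-1]
cv2.imwrite('pics/b3.png',cv2.resize(np.hstack([a,b]),None,fx=3.6,fy=3.6,interpolation=2))
E
```

```text
time: 17.35
ee_pos: [0.4387, 0.1794, 0.0709]
eef_rot: [0.126, 0.992, -0.006, 0.014]
ft_force: [0.1, -0.2, -2.4]
width: 0.0494
t 17.35 p [438.7 179.4  70.9] jaw 75.5 tilt 1.77 w 49.4 q [-0.99  0.18  0.52  2.08 -0.08  0.89  0.9 ] F [ 0.1 -0.2 -2.4]
turn rad -0.003 then cm x,y [0.27 0.16]
```

View pics/b3.png

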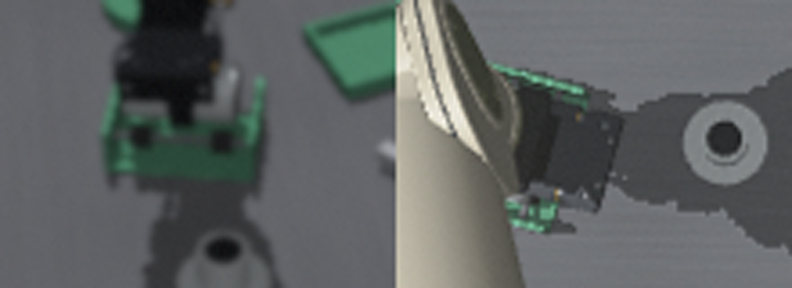

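The tube is above the short bed, with its right end at x≈240 inside the end plate at about 258. I'll lower it.

```bash
python3 -m jog '[[0.2,0.1,0.4,0,0.6],[0,0,0.3,0,0.6],[0,0,0.2,0,0.6],[0,0,0.05,0,0.6],[0,0,0.05,0,0.6],[0,0,0,0,0.6],[0,0,0,0,0.6],[0,0,0,0,0.6],[0,0,0,0,0.6],[0,0,0,0,0.6]]'; python3 -c "
from lib import *
go(436.4,181.7,75.7)"
```

```text
time: 18.45
ee_pos: [0.4372, 0.1813, 0.0602]
eef_rot: [0.126, 0.992, -0.006, 0.014]
ft_force: [-0.6, -0.0, -2.9]
width: 0.0495
t 18.45 p [437.2 181.3  60.2] jaw 75.6 tilt 1.77 w 49.5 q [-0.98  0.2   0.52  2.09 -0.1   0.87  0.9 ] F [-0.6 -0.  -2.9]
turn rad -0.002 then cm x,y [0.09 0.01]
```

```bash
python3 -m jog '[[0,0,0.05,0,0.6],[0,0,0.05,0,0.6],[0,0,0.05,0,0.6],[0,0,0.05,0,0.6],[0,0,0,0,0.6],[0,0,0,0,0.6],[0,0,0,0,0.6],[0,0,0,0,0.6],[0,0,0,0,0.6],[0,0,0,0,0.6]]'; python3 -c "
from lib import *
go(436.4,181.7,75.7)"
```

```text
time: 19.45
ee_pos: [0.4378, 0.183, 0.0589]
eef_rot: [0.125, 0.992, -0.004, 0.015]
ft_force: [-0.9, 2.3, -0.6]
width: 0.0494
t 19.45 p [437.8 183.   58.9] jaw 75.6 tilt 1.77 w 49.4 q [-0.98  0.2   0.52  2.09 -0.1   0.86  0.91] F [-0.9  2.3 -0.6]
turn rad -0.002 then cm x,y [ 0.1  -0.16]
```

Contact made. Settle 1 mm more, then release.

```bash
python3 -m jog '[[0,0,0.05,0,0.6],[0,0,0.05,0,0.6],[0,0,0,0,0.4],[0,0,0,0,0.36],[0,0,0,0,0.3],[0,0,0,0,0.25],[0,0,0,0,0.15],[0,0,0,0,0.1],[0,0,0,0,0],[0,0,-0.5,0,0]]'; python3 -c "
from lib import *
go(445.7,11,75.7)"
```

```text
time: 20.45
ee_pos: [0.4379, 0.1816, 0.0628]
eef_rot: [0.126, 0.992, -0.005, 0.015]
ft_force: [0.1, -0.3, 0.1]
width: 0.084
t 20.45 p [437.9 181.6  62.8] jaw 75.5 tilt 1.81 w 84.0 q [-0.99  0.2   0.52  2.08 -0.09  0.87  0.9 ] F [ 0.1 -0.3  0.1]
turn rad -0.003 then cm x,y [ -4.96 -16.34]
```

```bash
python3 -m jog '[[0,0,-1.5,0,0],[0,0,-3,0,0],[0,0,-3,0,0],[-0.4,-1.5,-1,0,0],[-1,-3,0,0,0],[-1,-3.5,0,0,0],[-1,-3.5,0,0,0],[-0.8,-2.5,0,0,0],[-0.3,-1,0,0,0],[0,0,0,0,0]]'; python3 - <<'E'
from lib import *
from bench import r
go(445.7,11,75.7)
a=r.camera('side')['pixels'][100:210,150:290,::-1];c=r.camera('top');b=c['pixels'][140:250,150:290,::-1]
cv2.imwrite('pics/b4.png',cv2.resize(np.hstack([a,b]),None,fx=2.8,fy=2.8,interpolation=2))
E
```

```text
time: 21.45
ee_pos: [0.4426, 0.0219, 0.1583]
eef_rot: [0.125, 0.992, -0.004, 0.017]
ft_force: [0.4, 0.5, -0.3]
width: 0.0873
t 21.45 p [442.6  21.9 158.3] jaw 75.6 tilt 2.0 w 87.3 q [-0.86 -0.07  0.69  2.08  0.07  1.08  1.11] F [ 0.4  0.5 -0.3]
turn rad -0.001 then cm x,y [-0.56 -0.98]
```

View pics/b4.png

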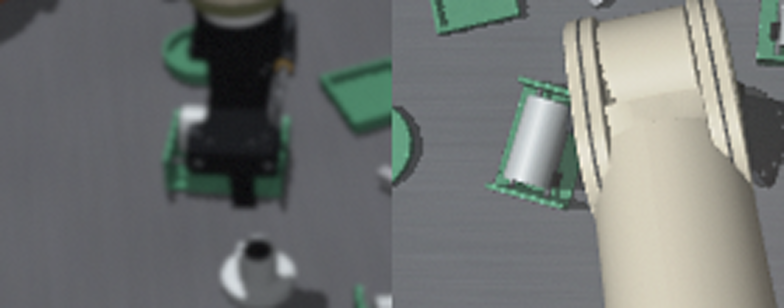

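The short tube lies in its bed at top (540,140), between the plates. Now the flange.

```bash
python3 -m jog '[[-0.3,-0.5,1,0,0],[-0.2,-0.4,2,0,0],[0,0,2.5,0,0],[0,0,2,0,0],[0,0,1,0,0],[0,0,0.5,0,0],[0,0,0,0,0],[0,0,0,0,0],[0,0,0,0,0],[0,0,0,0,0]]'; python3 -c "
from lib import *
go(445.7,11,75.7)"
```

```text
time: 22.55
ee_pos: [0.4499, 0.0182, 0.0639]
eef_rot: [0.118, 0.993, -0.004, 0.018]
ft_force: [-0.4, -0.6, 0.2]
width: 0.0869
t 22.55 p [449.9  18.2  63.9] jaw 76.4 tilt 2.12 w 86.9 q [-0.83  0.14  0.72  2.16 -0.1   0.85  1.28] F [-0.4 -0.6  0.2]
turn rad 0.013 then cm x,y [ 0.23 -0.8 ]
```

```bash
python3 -m jog '[[0.1,-0.5,0.5,0.013,0],[0.1,-0.3,0.8,0,0],[0,0,0.6,0,0],[0,0,0.3,0,0],[0,0,0.1,0,0.1],[0,0,0,0,0.3],[0,0,0,0,0.5],[0,0,0,0,0.7],[0,0,0,0,0.7],[0,0,0,0,0.7]]' 30; python3 -c "
from lib import *
go(445.7,11,75.7)"
```

```text
time: 23.55
ee_pos: [0.4472, 0.0101, 0.0397]
eef_rot: [0.125, 0.992, -0.003, 0.019]
ft_force: [0.3, -0.3, 0.2]
width: 0.047
t 23.55 p [447.2  10.1  39.7] jaw 75.6 tilt 2.19 w 47.0 q [-0.8   0.19  0.71  2.18 -0.15  0.79  1.33] F [ 0.3 -0.3  0.2]
turn rad -0.001 then cm x,y [0.17 0.05]
```

```bash
python3 -m jog '[[0,0,0,0,0.7],[0,0,0,0,0.7],[0,0,-0.5,0,0.7],[0,0,-2,0,0.7],[0,0,-3,0,0.7],[0,0,-3,0,0.7],[0,0,-3,0,0.7],[0,0,-1,0,0.7],[0,0,0,0,0.7],[0,0,0,0,0.7]]' 30; python3 -c "
from lib import *
go(432,382.5,75.7)"
```

```text
time: 24.55
ee_pos: [0.4379, 0.0105, 0.1658]
eef_rot: [0.126, 0.992, -0.006, 0.014]
ft_force: [0.1, -0.4, -5.7]
width: 0.0391
t 24.55 p [437.9  10.5 165.8] jaw 75.6 tilt 1.77 w 39.1 q [-0.88 -0.09  0.71  2.08  0.09  1.11  1.12] F [ 0.1 -0.4 -5.7]
turn rad -0.003 then cm x,y [ 9.74 35.9 ]
```

Held (39.1 mm, about 5 N). Carry it to the round nest.

```bash
python3 -m jog '[[0.5,1.8,0,0,0.7],[1,3.6,0,0,0.7],[1,3.9,0,0,0.7],[1,3.9,0,0,0.7],[1,3.9,0,0,0.7],[1,3.9,0,0,0.7],[1,3.9,0,0,0.7],[1,3.6,0,0,0.7],[0.7,2.5,0,0,0.7],[0.3,1.2,0,0,0.7]]'; python3 -c "
from lib import *
go(432,382.5,75.7)"
```

```text
time: 25.55
ee_pos: [0.4296, 0.3493, 0.1378]
eef_rot: [0.129, 0.992, -0.016, 0.005]
ft_force: [0.1, 0.2, -4.9]
width: 0.0393
t 25.55 p [429.6 349.3 137.8] jaw 75.2 tilt 1.89 w 39.3 q [-1.16  0.29  0.44  1.79 -0.1   1.11  0.63] F [ 0.1  0.2 -4.9]
turn rad -0.009 then cm x,y [0.58 3.28]
```

```bash
python3 -m jog '[[0.3,1.4,0,-0.009,0.7],[0.2,1,0.5,0,0.7],[0.1,0.5,1.5,0,0.7],[0,0,1.5,0,0.7],[0,0,1,0,0.7],[0,0,0.4,0,0.7],[0,0,0,0,0.7],[0,0,0,0,0.7],[0,0,0,0,0.7],[0,0,0,0,0.7]]'; python3 - <<'E'
from lib import *
from bench import r
go(432,382.5,75.7)
a=r.camera('side')['pixels'][80:160,180:290,::-1];b=r.camera('top')['pixels'][150:230,90:200,::-1]
cv2.imwrite('pics/b5.png',cv2.resize(np.hstack([a,b]),None,fx=3.6,fy=3.6,interpolation=2))
E
```

```text
time: 26.55
ee_pos: [0.4321, 0.3739, 0.0795]
eef_rot: [0.126, 0.992, -0.019, 0.004]
ft_force: [-0.7, -0.2, -5.3]
width: 0.0394
t 26.55 p [432.1 373.9  79.5] jaw 75.5 tilt 2.25 w 39.4 q [-1.15  0.4   0.42  1.78 -0.15  1.02  0.63] F [-0.7 -0.2 -5.3]
turn rad -0.004 then cm x,y [0.22 0.83]
```

View pics/b5.png

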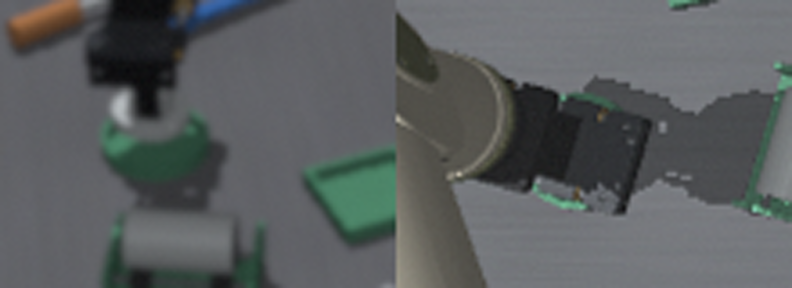

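The flange hangs above the round nest, at side (150,110) over the nest at (155,145). Lower it with a 0.8 cm correction.

```bash
python3 -m jog '[[0.2,0.5,0.2,0,0.7],[0,0.3,0.8,0,0.7],[0,0.1,0.8,0,0.7],[0,0,0.4,0,0.7],[0,0,0.2,0,0.7],[0,0,0.1,0,0.7],[0,0,0,0,0.7],[0,0,0,0,0.7],[0,0,0,0,0.7],[0,0,0,0,0.7]]'; python3 -c "
from lib import *
go(432,382.5,75.7)"
```

```text
time: 27.65
ee_pos: [0.4324, 0.3832, 0.0519]
eef_rot: [0.126, 0.992, -0.019, 0.004]
ft_force: [-0.4, 0.0, -6.1]
width: 0.0394
t 27.65 p [432.4 383.2  51.9] jaw 75.5 tilt 2.23 w 39.4 q [-1.15  0.45  0.4   1.78 -0.17  0.97  0.64] F [-0.4  0.  -6.1]
turn rad -0.004 then cm x,y [ 0.02 -0.08]
```

```bash
python3 -m jog '[[0,0,0.15,0,0.7],[0,0,0.15,0,0.7],[0,0,0.1,0,0.7],[0,0,0.1,0,0.7],[0,0,0.05,0,0.7],[0,0,0.05,0,0.7],[0,0,0,0,0.7],[0,0,0,0,0.7],[0,0,0,0,0.7],[0,0,0,0,0.7]]'; python3 -c "
from lib import *
go(432,382.5,75.7)"
```

```text
time: 28.65
ee_pos: [0.4325, 0.3833, 0.047]
eef_rot: [0.126, 0.992, -0.019, 0.004]
ft_force: [-2.8, -2.1, 1.4]
width: 0.0394
t 28.65 p [432.5 383.3  47. ] jaw 75.5 tilt 2.17 w 39.4 q [-1.15  0.46  0.4   1.79 -0.18  0.96  0.64] F [-2.8 -2.1  1.4]
turn rad -0.004 then cm x,y [ 0.03 -0.09]
```

```bash
python3 -m jog '[[0,0,0.05,0,0.7],[0,0,0.05,0,0.7],[0,0,0.05,0,0.7],[0,0,0,0,0.52],[0,0,0,0,0.45],[0,0,0,0,0.35],[0,0,0,0,0.2],[0,0,0,0,0],[0,0,0,0,0],[0,0,-0.5,0,0]]' 6; python3 -c "
from lib import *
go(638.8,-288.6,90.3)"
```

```text
time: 29.65
ee_pos: [0.4338, 0.3843, 0.051]
eef_rot: [0.126, 0.992, -0.017, 0.005]
ft_force: [-0.0, -0.3, -0.3]
width: 0.0801
t 29.65 p [433.8 384.3  51. ] jaw 75.5 tilt 2.07 w 80.1 q [-1.15  0.45  0.4   1.78 -0.17  0.97  0.64] F [-0.  -0.3 -0.3]
turn rad -0.259 then cm x,y [-20.11 -67.36]
```

```bash
python3 -m jog '[[0,0,-2,0,0],[0,0,-3.5,-0.13,0],[0,0,-3.5,-0.13,0],[0,-1,-3,0,0],[-0.5,-2.5,-1,0,0],[-1.4,-4.6,0,0,0],[-1.4,-4.6,0,0,0],[-1.4,-4.6,0,0,0],[-1.4,-4.6,0,0,0],[-1.4,-4.6,0,0,0]]'; python3 -c "
from lib import *
go(638.8,-288.6,90.3)"
```

```text
time: 30.65
ee_pos: [0.514, 0.1252, 0.2009]
eef_rot: [-0.016, 1.0, -0.015, 0.005]
ft_force: [0.7, -0.0, 0.1]
width: 0.0871
t 30.65 p [514.  125.2 200.9] jaw 91.8 tilt 1.79 w 87.1 q [-0.85  0.15  0.56  1.8  -0.05  1.21  1.32] F [ 0.7 -0.   0.1]
turn rad 0.026 then cm x,y [-12.25 -41.43]
```

```bash
python3 -m jog '[[-1.4,-4.6,0,0.026,0],[-1.4,-4.6,0,0,0],[-1.4,-4.6,0,0,0],[-1.4,-4.6,0,0,0],[-1.4,-4.6,0,0,0],[-1.4,-4.6,0,0,0],[-1.4,-4.6,0,0,0],[-0.9,-3,0,0,0],[-0.4,-1.5,0,0,0],[0,0,0,0,0]]'; python3 - <<'E'
from lib import *
from bench import r
go(638.8,-288.6,90.3)
c=r.camera('side');import pickle;pickle.dump(c,open('side.pkl','wb'))
t=r.camera('top')
a=c['pixels'][80:160,180:290,::-1];b=t['pixels'][150:230,90:200,::-1]
cv2.imwrite('pics/b6.png',cv2.resize(np.hstack([a,b]),None,fx=3.6,fy=3.6,interpolation=2))
for n,b,z in [('flange',(180,260,255,340),.018)]:
    for k in blobs(t,b,'bright')[:1]: print(n,rect(t,k,z))
E
```

```text
time: 31.65
ee_pos: [0.6296, -0.2644, 0.2184]
eef_rot: [0.001, 1.0, -0.015, 0.008]
ft_force: [-1.1, 0.3, -0.3]
width: 0.0869
t 31.65 p [ 629.6 -264.4  218.4] jaw 89.9 tilt 1.98 w 86.9 q [-0.17  0.53  0.72  1.38 -0.33  1.33  2.12] F [-1.1  0.3 -0.3]
turn rad -0.008 then cm x,y [-0.91 -2.43]
flange c=(430.6,385.0) long=68.9 short=68.2 ang=90.9
```

View pics/b6.png

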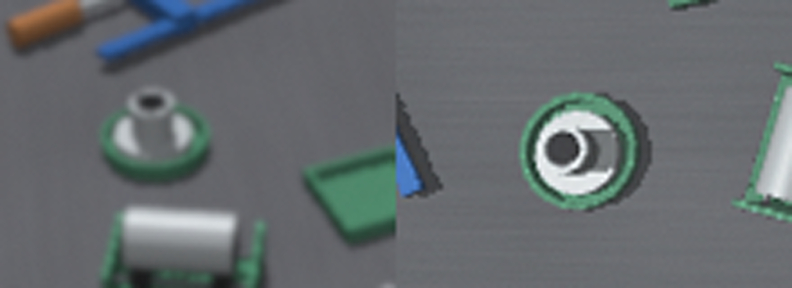

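The flange sits flat inside the rim, at side (152,130) and top (577,150). Now the post foot.

```bash
python3 -m jog '[[-0.5,-1.2,1,-0.008,0],[-0.3,-0.8,2.5,0,0],[0,-0.3,3,0,0],[0,0,3,0,0],[0,0,2.5,0,0],[0,0,1,0,0],[0,0,0.3,0,0],[0,0,0,0,0],[0,0,0,0,0],[0,0,0,0,0]]'; python3 - <<'E'
from lib import *
from bench import r
go(638.8,-288.6,90.3)
c=r.camera('side');a=c['pixels'][220:330,290:400,::-1]
cv2.imwrite('pics/b7.png',cv2.resize(a,None,fx=4,fy=4,interpolation=2))
E
```

```text
time: 32.75
ee_pos: [0.6461, -0.2796, 0.0832]
eef_rot: [-0.013, 1.0, -0.012, 0.011]
ft_force: [0.4, -0.6, 0.7]
width: 0.087
t 32.75 p [ 646.1 -279.6   83.2] jaw 91.4 tilt 1.92 w 87.0 q [-0.1   0.68  0.65  1.46 -0.42  1.11  2.21] F [ 0.4 -0.6  0.7]
turn rad 0.02 then cm x,y [ 0.73 -0.9 ]
```

View pics/b7.png

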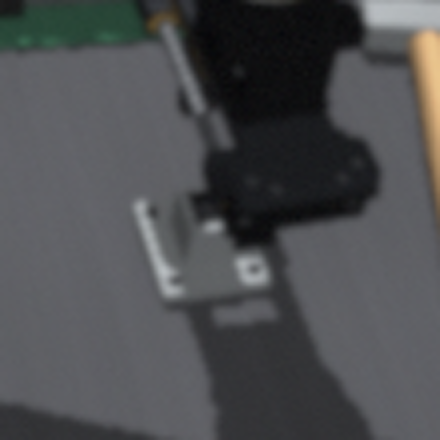

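The post stands between the fingers, near (205,235), with the hand slightly far in x, as measured. Correct, descend and close.

```bash
python3 -m jog '[[0.5,-0.5,0.3,0.02,0],[0.2,-0.3,1.2,0,0],[0,-0.1,1.3,0,0],[0,0,0.8,0,0],[0,0,0.4,0,0],[0,0,0.1,0,0],[0,0,0,0,0],[0,0,0,0,0.2],[0,0,0,0,0.4],[0,0,0,0,0.5]]' 25; python3 -c "
from lib import *
go(638.8,-288.6,90.3)"
```

```text
time: 33.8
ee_pos: [0.6401, -0.2912, 0.0399]
eef_rot: [-0.002, 1.0, -0.012, 0.013]
ft_force: [0.6, 1.0, 0.7]
width: 0.0705
t 33.8 p [ 640.1 -291.2   39.9] jaw 90.2 tilt 2.02 w 70.5 q [-0.07  0.73  0.63  1.49 -0.46  1.04  2.23] F [0.6 1.  0.7]
turn rad -0.002 then cm x,y [0.13 0.26]
```

```bash
python3 -m jog '[[0.1,0.2,0,0,0.6],[0,0,0,0,0.8],[0,0,0,0,0.8],[0,0,0,0,0.8],[0,0,0,0,0.8],[0,0,0,0,0.8],[0,0,0,0,0.8],[0,0,0,0,0.8],[0,0,-0.5,0,0.8],[0,0,-2,0,0.8]]' 30; python3 -c "
from lib import *
go(615.4,274.2,104.3)"
```

```text
time: 34.8
ee_pos: [0.6363, -0.2871, 0.0622]
eef_rot: [-0.002, 1.0, -0.011, 0.01]
ft_force: [-0.5, 0.3, -4.3]
width: 0.0299
t 34.8 p [ 636.3 -287.1   62.2] jaw 90.2 tilt 1.7 w 29.9 q [-0.09  0.7   0.64  1.49 -0.44  1.08  2.22] F [-0.5  0.3 -4.3]
turn rad -0.247 then cm x,y [-11.86  54.89]
```

```bash
python3 -m jog '[[0,0,-3,0,0.8],[0,0,-3.5,-0.12,0.8],[0,0,-3.5,-0.127,0.8],[-0.3,1.5,-2,0,0.8],[-0.8,3.5,0,0,0.8],[-1,4.4,0,0,0.8],[-1,4.4,0,0,0.8],[-1,4.4,0,0,0.8],[-1,4.4,0,0,0.8],[-1,4.4,0,0,0.8]]'; python3 -c "
from lib import *
go(615.4,274.2,104.3)"
```

```text
time: 35.8
ee_pos: [0.6187, -0.0083, 0.1789]
eef_rot: [-0.122, 0.992, -0.014, 0.004]
ft_force: [0.5, -0.3, -4.6]
width: 0.0301
t 35.8 p [618.7  -8.3 178.9] jaw 104.0 tilt 1.67 w 30.1 q [-0.56  0.4   0.62  1.6  -0.21  1.2   1.91] F [ 0.5 -0.3 -4.6]
turn rad -0.005 then cm x,y [-6.66 27.44]
```

```bash
python3 -m jog '[[-1,4.4,0,-0.005,0.8],[-1,4.4,0,0,0.8],[-1,4.4,0,0,0.8],[-1,4.4,0,0,0.8],[-1,3.5,0,0,0.8],[-0.7,2,0,0,0.8],[-0.3,1,0,0,0.8],[0,0,1,0,0.8],[0,0,1,0,0.8],[0,0,0,0,0.8]]'; python3 -c "
from lib import *
go(615.4,274.2,104.3)"
```

```text
time: 36.8
ee_pos: [0.6114, 0.2523, 0.1466]
eef_rot: [-0.127, 0.992, -0.015, -0.0]
ft_force: [0.1, -0.6, -4.6]
width: 0.0299
t 36.8 p [611.4 252.3 146.6] jaw 104.6 tilt 1.68 w 29.9 q [-0.85  0.52  0.52  1.49 -0.24  1.21  1.52] F [ 0.1 -0.6 -4.6]
turn rad 0.005 then cm x,y [-0.93  2.02]
```

```bash
python3 -m jog '[[-0.5,1,0,0.005,0.8],[-0.3,0.7,1,0,0.8],[-0.1,0.2,2,0,0.8],[0,0,2,0,0.8],[0,0,1,0,0.8],[0,0,0.4,0,0.8],[0,0,0.1,0,0.8],[0,0,0,0,0.8],[0,0,0,0,0.8],[0,0,0,0,0.8]]'; python3 - <<'E'
from lib import *
from bench import r
go(615.4,274.2,104.3)
a=r.camera('side')['pixels'][90:170,240:350,::-1];b=r.camera('top')['pixels'][95:175,120:230,::-1]
cv2.imwrite('pics/b8.png',cv2.resize(np.hstack([a,b]),None,fx=3.6,fy=3.6,interpolation=2))
E
```

```text
time: 37.8
ee_pos: [0.6193, 0.2699, 0.08]
eef_rot: [-0.121, 0.993, -0.014, 0.002]
ft_force: [-0.3, 0.3, -4.9]
width: 0.0297
t 37.8 p [619.3 269.9  80. ] jaw 103.9 tilt 1.65 w 29.7 q [-0.84  0.61  0.49  1.51 -0.28  1.1   1.51] F [-0.3  0.3 -4.9]
turn rad -0.007 then cm x,y [0.27 0.52]
```

View pics/b8.png

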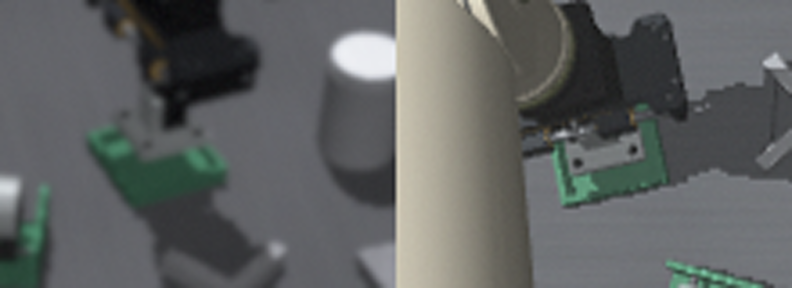

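The plate is over the square nest and parallel to it, at top (605,155). Correct and lower.

```bash
python3 -m jog '[[0.2,0.3,0.2,-0.007,0.8],[0.1,0.2,0.8,0,0.8],[0,0,0.9,0,0.8],[0,0,0.5,0,0.8],[0,0,0.2,0,0.8],[0,0,0.1,0,0.8],[0,0,0,0,0.8],[0,0,0,0,0.8],[0,0,0,0,0.8],[0,0,0,0,0.8]]'; python3 -c "
from lib import *
go(615.4,274.2,104.3)"
```

```text
time: 38.9
ee_pos: [0.615, 0.2735, 0.0504]
eef_rot: [-0.125, 0.992, -0.014, 0.002]
ft_force: [-0.1, 0.1, -4.4]
width: 0.0299
t 38.9 p [615.  273.5  50.4] jaw 104.3 tilt 1.65 w 29.9 q [-0.84  0.64  0.48  1.53 -0.29  1.05  1.52] F [-0.1  0.1 -4.4]
turn rad 0.0 then cm x,y [-0.06  0.06]
```

```bash
python3 -m jog '[[0,0,0.15,0,0.8],[0,0,0.1,0,0.8],[0,0,0.1,0,0.8],[0,0,0.05,0,0.8],[0,0,0.05,0,0.8],[0,0,0.05,0,0.8],[0,0,0,0,0.8],[0,0,0,0,0.8],[0,0,0,0,0.8],[0,0,0,0,0.8]]'; python3 -c "
from lib import *
go(615.4,274.2,104.3)"
```

```text
time: 39.9
ee_pos: [0.6154, 0.2735, 0.0473]
eef_rot: [-0.125, 0.992, -0.014, 0.002]
ft_force: [-2.9, -1.6, 0.6]
width: 0.0299
t 39.9 p [615.4 273.5  47.3] jaw 104.3 tilt 1.59 w 29.9 q [-0.84  0.64  0.47  1.53 -0.29  1.04  1.52] F [-2.9 -1.6  0.6]
turn rad 0.0 then cm x,y [-0.02  0.07]
```

```bash
python3 -m jog '[[0,0,0.05,0,0.8],[0,0,0.05,0,0.8],[0,0,0.05,0,0.8],[0,0,0,0,0.62],[0,0,0,0,0.55],[0,0,0,0,0.45],[0,0,0,0,0.3],[0,0,0,0,0.2],[0,0,0,0,0.1],[0,0,-0.5,0,0]]' 6 && python3 -m jog '[[0,0,-1.5,0,0],[0,0,-3,0,0],[0,0,-3,0,0],[0,-1,-3,0,0],[0,-3,-2,0,0],[1,-4,0,0,0],[1,-4,0,0,0],[1,-4,0,0,0],[1,-4,0,0,0],[0,-2,0,0,0]]'; python3 - <<'E'
from lib import *
from bench import r
go(615.4,274.2)
c=r.camera('side');t=r.camera('top')
a=c['pixels'][90:250,180:360,::-1];b=t['pixels'][95:255,100:280,::-1]
cv2.imwrite('pics/b9.png',cv2.resize(np.hstack([a,b]),None,fx=2.2,fy=2.2,interpolation=2))
for n,b,k,z in [('post',(235,170,315,250),'bright',.016),('nest',(235,170,315,250),'green',.016),('magnet',(335,165,385,230),'bright',.018)]:
    for q in blobs(t,b,k)[:2]: print(n,rect(t,q,z))
E
```

```text
time: 40.9
ee_pos: [0.6168, 0.2741, 0.0511]
eef_rot: [-0.125, 0.992, -0.013, 0.004]
ft_force: [0.4, -0.0, -1.8]
width: 0.0713
time: 41.9
ee_pos: [0.6326, 0.0515, 0.2006]
eef_rot: [-0.128, 0.992, -0.011, 0.01]
ft_force: [-0.4, 0.3, 0.7]
width: 0.0871
t 41.9 p [632.6  51.5 200.6] jaw 104.7 tilt 1.69 w 87.1 q [-0.62  0.4   0.6   1.54 -0.21  1.25  1.83] F [-0.4  0.3  0.7]
turn rad -0.0 then cm x,y [-4.   21.97]
post c=(616.5,256.9) long=164.0 short=107.5 ang=2.1
nest c=(615.0,274.5) long=93.6 short=93.3 ang=13.9
magnet c=(644.0,116.7) long=131.6 short=88.5 ang=0.7
```

View pics/b9.png

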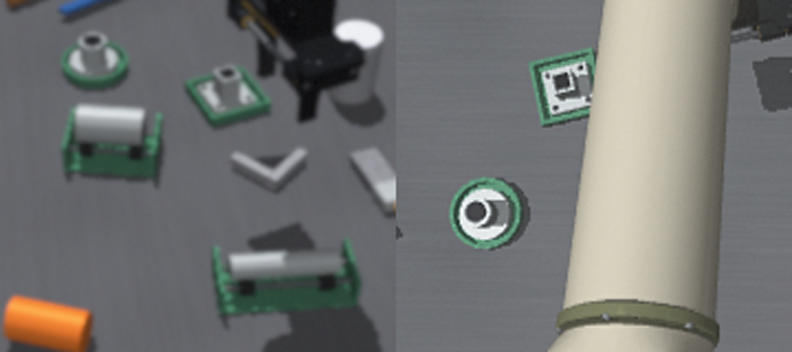

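All four parts are in place in this view. I'll move the arm aside for one clear top check.

```bash
python3 -m jog '[[1,-4.4,0,0,0],[1,-4.4,0,0,0],[1,-4.4,0,0,0],[1,-4.4,0,0,0],[1,-4.4,0,0,0],[1,-4.4,0,0,0],[1,-4.4,0,0,0],[0.5,-2,0,0,0],[0,0,0,0,0],[0,0,0,0,0]]'; python3 - <<'E'
from lib import *
from bench import r
t=r.camera('top');s=r.camera('side')
b=t['pixels'][95:235,110:330,::-1]
cv2.imwrite('pics/b10.png',cv2.resize(b,None,fx=3.4,fy=3.4,interpolation=2))
for n,bx,k,z in [('post',(258,188,300,232),'bright',.016),('magnet',(335,165,385,230),'bright',.018),('stube',(290,255,360,345),'bright',.051),('ltube',(440,165,490,260),'bright',.042)]:
    for q in blobs(t,bx,k)[:1]: print(n,rect(t,q,z))
print(r.read_state()['time'],np.abs(r.read_state()['joint_vel']).max())
E
```

```text
time: 43.0
ee_pos: [0.6501, -0.2825, 0.2144]
eef_rot: [-0.136, 0.991, -0.009, 0.014]
ft_force: [-0.2, 0.7, -0.4]
width: 0.0873
post c=(613.9,272.9) long=65.9 short=65.0 ang=105.0
magnet c=(643.2,129.5) long=73.5 short=73.4 ang=133.1
stube c=(436.9,190.6) long=93.7 short=38.8 ang=165.4
ltube c=(611.0,-88.0) long=129.3 short=25.1 ang=176.1
43.1 0.010799102215988312
```

View pics/b10.png

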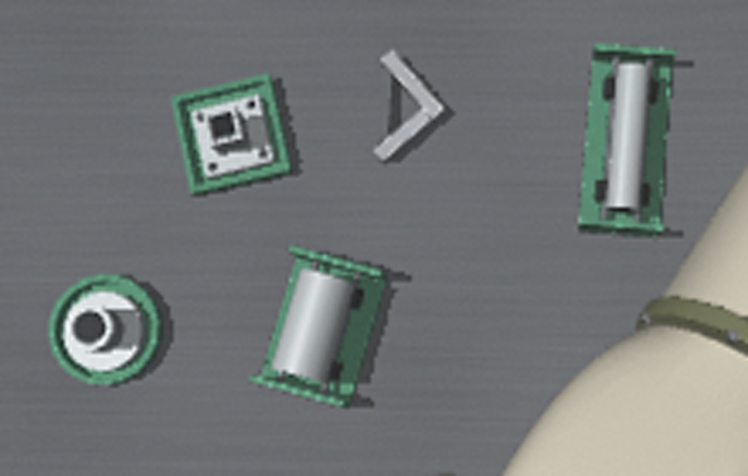

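The post foot, flange and long tube look right and the magnet has not moved. The short tube at (315,325) shows rollers only on its right, so I'll check whether that is only parallax.

```bash
python3 - <<'E'
from lib import *
from bench import r
for n,o in(('top',(110,95)),('side',(180,90))):
    c=r.camera(n);f=3.4
    im=cv2.resize(c['pixels'][o[1]:o[1]+140,o[0]:o[0]+220,::-1],None,fx=f,fy=f,interpolation=2)
    u=np.radians(-14.3);ex=np.array([np.cos(u),np.sin(u)]);ey=np.array([-ex[1],ex[0]]);b=np.array([.4364,.1817])
    M=c['camera_from_world'];cam=-M[:3,:3].T@M[:3,3]
    # silhouette lines expected for tube in valley: tangent points as seen by camera
    ax=np.r_[b,.0507];v=cam-ax;v2=np.array([v[:2]@ey,v[2]]);d=np.hypot(*v2);a=np.arctan2(v2[1],v2[0]);k=np.arccos(.025/d)
    for sgn in(-1,1):
        q=np.array([np.cos(a+sgn*k),np.sin(a+sgn*k)])*.025
        pts=[(proj(c,np.r_[b+ex*s+ey*q[0],.0507+q[1]])-o+.5)*f for s in(-.045,.045)]
        print(n,np.round(pts).tolist())
        cv2.line(im,*[tuple(int(z) for z in p) for p in pts],(0,0,255),1)
    x,y=(230,220) if n=='top' else (80,40)
    cv2.imwrite(f'pics/o{n}.png',cv2.resize(im[y:y+200,x:x+220],(400,364)))
cv2.imwrite('pics/o.png',np.hstack([cv2.imread('pics/otop.png'),cv2.imread('pics/oside.png')]))
E
```

```text
top [[275.0, 367.0], [304.0, 268.0]]
top [[331.0, 382.0], [359.0, 284.0]]
side [[123.0, 161.0], [226.0, 167.0]]
side [[120.0, 219.0], [222.0, 225.0]]
```

View pics/o.png

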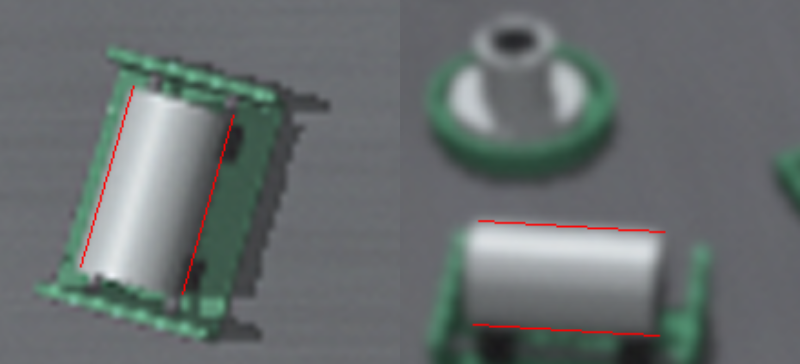

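The tube's outline matches the computed outline for a tube in the valley in both views, so the offset is only parallax. Hand in.

```bash
python3 -c "
from bench import r
s=r.read_state();print(s['time'],s['ft_force']);print(r.close_job())"
```

```text
43.2 [ 0.03632429  0.49429598 -0.53532898]
the job is handed in; nothing more can be done
None
```

I loaded all four parts in the order you listed them and handed the job in at 43.2 s, with the robot clear of everything. I set each one down until the force reading showed contact, then released it.

- **Long tube:** it lies in the valley of the long bed, measured at (611, -88) mm against a bed centre of (610, -91), between the end plates.
- **Short tube:** its first reading was about 9 mm off across the bed, and rollers showed on one side only. The colour mask had caught only part of the tube. Its outline matches the outline computed for a tube in the valley in both cameras, so it is seated. I did not take timed pictures to prove that neither tube was still rolling; neither showed any sign of it.
- **Flange:** it sits flat in the round nest, about 2–3 mm off the measured centre and clear of the rim.
- **Post foot:** it sits flat in the square nest, within about 2 mm of centre. Its sides are in line to about 1° (105.0° against 104° for the nest).
- **Magnet:** it is within about 1 mm of where it started. Its centre reads (643, 130) mm now and (644, 131) before. The angle reading changed from 41° to 133°, which is the same fit to within 2° because the outline is square.

The gripper tilted about 2° during the moves. The flange was therefore up to about 2.5° off level when it touched down, and it settled flat on release.

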